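# Press the front-glass bezel home in an examination lamp

## Task

Refit the front bezel of the examination lamp: set the aluminium bezel, hood up, level in the lamp's open face and let go of it, then take the white pusher and press straight down on the hood until the bezel has snapped past the three spring balls and sits fully home on its seat. Press with the pusher only, never with the bare gripper, and firmly but without forcing, because the glass cracks under a hard shove. Then stand the pusher upright on the bench again, clear of the lamp, and leave the other things where they are.

Things in the scene. Friction and masses are not known exactly. Their poses are not given: they have to be found in the camera images.
- lamp_mouth (a point): Centre of the lamp's open face, in the plane of its rim; z up. The lamp is a dark round finned head 100 mm across, facing up in a yoke on a base 160 x 120 mm that cannot slide; rim 144 mm above the bench. The face is a round recess 65 mm across, widened to 71 mm over the top 3 mm. The yoke's two black knobs, on this frame's y axis, reach 75 mm out, up to 120 mm height
- lamp_seat (a point): Centre of the flat seat in the lamp's recess, 17.6 mm below the rim. Three 8 mm steel spring balls stand 3.5 mm out of the recess wall, centres 12 mm below the rim. A bezel laid in rests level on them, underside 10 mm below the rim. Pressed, it resists with 7 to 18 N over the first 3 mm, then eases, and about 7.3 mm down it lands on the seat and the balls hold it. The lamp floats on soft rubber feet and sinks some mm under the press
- bezel_mid (a point): Centre of the loose bezel, on its axis, 16.5 mm above its underside; z up out of the hood. Aluminium, standing hood up on the bench: a flange 63 mm across and 5 mm thick, its underside bevelled to 58 mm, with a glass pane bonded in it; on it an open round hood, 46 mm outside, 38 mm inside, 28 mm high (33 mm in all). About 70 g. The glass cracks if more than 32 N is pressed on it
- bezel_hood (a point): Centre of the hood's open top, on the bezel's axis, 33 mm above its underside. Grip across the outside of the hood from above, fingertips stopping 8 mm or more above the flange: in the lamp there is no room for fingers beside the flange or below the rim. The pusher bears on the hood's top edge
- pusher_mid (a point): Centre of the loose pusher, on its axis, 36 mm above its underside; z up. Turned white plastic: a flat round foot 54 mm across and 14 mm thick, and on it a plain round handle 26 mm across; 72 mm high in all, about 120 g. It stands upright on the bench, foot down
- brush: Flat brush with wooden handle, 190 mm long, lying on the bench; not part of the job; origin at its middle, on the bench
- screwdriver: Screwdriver with black handle, 170 mm long, lying on the bench; not part of the job; origin at its middle, on the bench
- bottle: Small clear bottle with dark red cap, 52 mm across, 115 mm high; not part of the job; origin at its middle, on the bench
- jar: Amber glass jar with white lid, 60 mm across, 62 mm high; not part of the job; origin at its middle, on the bench
- bowl: Green plastic bowl, 120 mm across, 55 mm high; not part of the job; origin at its middle, on the bench
- stone_a: Flat broken piece of stone about 110 x 85 x 26 mm; not part of the job; origin at its middle, on the bench
- stone_b: Flat broken piece of stone about 80 x 64 x 22 mm; not part of the job; origin at its middle, on the bench
- spacer: Plain flat aluminium ring, 72 mm outside, 54 mm inside, 10 mm high, no hood and no glass; a spare, not part of the job; origin at its middle, on the bench
There are look-alikes about, which are no part of the job. Leave any purple or yellow look-alike of the part that bears pusher_mid alone.

How it is judged:
On the way, in this order (a step that is already met when the one before it is completed fails the run):
1. the bezel lies level in the lamp's mouth on the spring balls, let go, not yet pressed in (horizontal distance between bezel_mid and lamp_mouth below 0.004 m and z of bezel_mid in the frame of lamp_mouth between 0.0028 and 0.01 m and angle between bezel_mid's own z axis and vertical below 0.12 rad and contact force between the fingers and bezel below 0.1 N), for 0.2 s.
2. the pusher presses on the bezel in the lamp's mouth (horizontal distance between bezel_mid and lamp_mouth below 0.004 m and z of bezel_mid in the frame of lamp_mouth below 0.01 m and contact force between pusher and bezel above 4 N), for 0.1 s.
At the end, for the whole second after the job is handed in: The bezel is in the lamp, within 3 mm of its axis, down to within 1.1 mm of its seat (its centre no higher than the rim plane), level within 0.04 rad and at rest; the pusher stands upright (within 0.1 rad) on the bench, released and at rest, more than 120 mm from the lamp's axis (horizontal distance between bezel_mid and lamp_mouth below 0.003 m and z of bezel_mid in the frame of lamp_mouth below 0 m and angle between bezel_mid's own z axis and vertical below 0.04 rad and linear speed of each of bezel, pusher below 0.02 m/s and angle between pusher_mid's own z axis and vertical below 0.1 rad and height (world z) of pusher_mid below 0.041 m and horizontal distance between pusher_mid and lamp_mouth above 0.12 m); the robot touches nothing.
It fails at once if more than 32 N pressed on the bezel with the pusher (the glass cracks) (contact force between pusher and bezel above 32 N).
It fails at once if the gripper pushes the bezel in below its resting place on the balls without the pusher (contact force between the fingers and bezel above 0.5 N and horizontal distance between bezel_mid and lamp_mouth below 0.008 m and z of bezel_mid in the frame of lamp_mouth below 0.002 m).
It fails at once if the bezel is tipped over (angle between bezel_mid's own z axis and vertical above 0.8 rad).
It fails at once if another thing on the bench is shifted by more than 30 mm (distance of any of brush, screwdriver, bottle, jar, bowl, stone_a, stone_b, spacer from where it was at the start of the episode above 0.03 m).
It also fails if it takes over 64 s, if anything falls off the work surface, if the arm or the gripper's body presses on something with over 40 N, if the wrist force passes 120 N, or if a joint passes its speed limit or range.

## Robot

A 6-joint arm with a two-finger parallel gripper is mounted at the origin on the work surface. World frame = base frame: x ahead of the robot, y to its left, z up, the work surface at z = 0. Lengths are in m, angles in rad, forces in N, time in s.
With the tool pointing down it reaches from about 0.325 to 0.85 m from the base axis. Payload 15.5 kg.
Tool frame: the origin (TCP) lies at the very end of the fingers, on their centre line; the grasp point (between the pads) lies 19 mm behind it; z points along the fingers, y is the line along which they close (so a half turn about z gives the same grasp; the last joint's range is limited). The gripper opens to 91 mm and grips with 3 to 60 N. Pads are 32 mm wide; open, the fingers measure 118 mm over their backs; the gripper's body (76 mm by 178 mm) begins 60 mm behind the grasp point.
Start: joints at [-1.375, 0.494, 1.345, -0, 1.302, -0.096], TCP at [0.18, -0.599, 0.214] pointing down, gripper open.
Joint ranges: [-2.91, 2.91], [-0.82, 2.16], [0.22, 2.67], [-1.22, 4.37], [0.12, 2.79], [-3.08, 3.08]. Speed limits (rad/s): [1.89, 1.89, 2.57, 3.01, 3.01, 3.01].

## Interface

Orientations are given as a unit quaternion [w, x, y, z].
In Python, from plant import * gives the robot as it stands.
- The arm moves only by the shell command python3 -m creep 'ROWS'. ROWS is JSON, a list that holds one entry, the list of rows, each a list of 7 numbers: the closure, from 0 (fully open) to 1 (shut), then the shift along the tool's x, y, z in m, then the turn, a rotation vector about the tool's x, y, z in degrees. A call has 1 to 20 rows; each row shifts and turns the commanded pose from where the row before left it, along the tool's axes as they then stand; what a row does not reach is not made up. A row lasts 1/12 s, in which the tool goes at most 41.7 mm and 7.16 degrees, less where a joint would pass 70% of its speed; a pose out of reach is approached as far as the arm can. A call with a gripper value outside its range is refused whole. The fingers move at their own pace and stop on an object; the grip force is fixed at half the most. Time passes only in rows, so rows that do not move let the fingers close. It gives the time, the measured TCP pose, the force, the opening and the grip force at its end, in the units of the state.
- get_obs(): the state, without advancing time (a new reading comes with each control period).
- read_camera(name): name is "scene" or "side" or "wrist"; returns a dict with "color" (384x512x3 uint8, red, green, blue), "fx", "fy", "cx", "cy" (pixels), "xyz" and "attitude" of the camera in the world; the wrist camera has in their place "tool_from_camera" (4x4, takes a point from camera to tool coordinates, whose origin is the TCP and whose axes are the flange's). Camera axes: x right, y down, z forward; pixel columns grow to the right and rows downward; lengths in m; the calibration is good to about 2 mm. A picture is of the moment at which its call begins: read the wrist's pose just before it. There is no depth.
- hand_in(): hands the job in; it is judged then, once.
The state is a dict: "time_s": time; "joints": joint angles; "joint_vel": joint speeds; "joint_torque": joint torques, N m; "ee_pos": TCP position; "eef_rot": TCP orientation; "ft_force": force on the tool from outside, world axes, zero at the start; "ft_torque": the same for the moment, N m; "grip_width": finger opening in m; "finger_force": force on a finger pad.
Only numpy, scipy, OpenCV 4.12 (cv2) and the standard library are available. Lean on these libraries where they do the work, as an engineer would, in place of code of your own. Each camera call takes 0.05 s, during which the arm holds its last target. There are 200 camera calls.

## Working session

There is one attempt and no reset: what is moved stays moved. The work goes in short steps, Python scripts to look and compute and a shell command to move; the robot and the scene stay as the last step left them, time stands still between calls to the robot, and variables do not carry over. Pictures are saved under pics/ and viewed, at most 10 in all, crops included, and the job is handed in when it is done.

```bash
mkdir -p pics; ls; python3 - <<'E'
from plant import *
import cv2
o=get_obs(); print(o)
for n in("scene","side"):
    c=read_camera(n); cv2.imwrite(f"pics/{n}0.png",c["color"][:,:,::-1]); print(n,{k:v for k,v in c.items() if k!="color"})
c=read_camera("wrist"); print(c["tool_from_camera"],c["fx"],c["cx"],c["cy"])
E
```

```text
pics
{'time_s': 0.0, 'joints': array([-1.37447364e+00,  4.94176835e-01,  1.34615601e+00, -1.32642976e-05,
        1.30249176e+00, -9.55141860e-02]), 'joint_vel': array([-0.00042067,  0.0011928 ,  0.00072   , -0.00082417, -0.00111573,
        0.0012214 ]), 'joint_torque': array([ 8.69654585e-03, -8.78809977e+01, -3.81855226e+01,  7.13809370e-02,
        5.31293883e-02, -2.19147802e-05]), 'ee_pos': array([ 0.1797333 , -0.5981895 ,  0.21333379]), 'eef_rot': array([-6.14869999e-04,  9.89372337e-01,  1.45402885e-01, -3.74202437e-05]), 'ft_force': array([-0.74376079, -0.6608083 ,  0.22692447]), 'ft_torque': array([-0.07610484, -0.00061098, -0.0221587 ]), 'finger_force': 0.0, 'grip_width': 0.09091236087823817}
scene {'fx': 377.68900636202795, 'fy': 377.68900636202795, 'cx': 256.1803281397739, 'cy': 189.86555582849832, 'xyz': array([0.9573404 , 0.62131918, 0.8154179 ]), 'attitude': array([-0.10806881,  0.23907512,  0.88785013, -0.37800312])}
side {'fx': 425.16750072335986, 'fy': 425.16750072335986, 'cx': 252.89423389860292, 'cy': 189.53506113602975, 'xyz': array([ 0.35596074, -1.02310852,  0.85372663]), 'attitude': array([-0.4473439 ,  0.88785186, -0.09728804,  0.04623365])}
[[ 7.42197279e-04 -9.59660790e-01 -2.81159415e-01  8.14963365e-02]
 [ 9.99999713e-01  7.55265341e-04  6.18813766e-05 -5.13338061e-04]
 [ 1.52964831e-04 -2.81159380e-01  9.59661075e-01 -1.70876146e-01]
 [ 0.00000000e+00  0.00000000e+00  0.00000000e+00  1.00000000e+00]] 309.6293138734394 255.65722011724378 186.23380809568073
```

View pics/scene0.png

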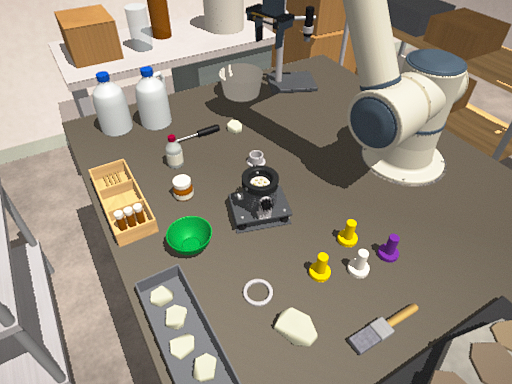

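View pics/side0.png

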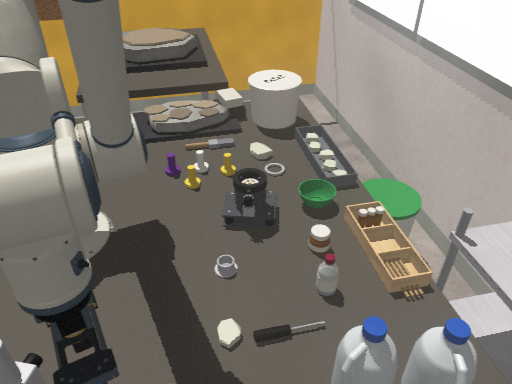

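The scene view shows the bezel at (257,158), the lamp mouth at (261,180), and the white pusher at (360,263) between a yellow one (348,232), another yellow (320,266) and a purple one (390,247). In the side view the bezel is at (226,266), the lamp mouth at (250,180) and the pusher at (200,160).

```bash
cat > h.py <<'E'
from plant import *
import numpy as np, cv2
from scipy.spatial.transform import Rotation as R
def rot(q): return R.from_quat(np.r_[q[1:],q[0]])
def ray(cam,uv,o=None):
    d=np.array([(uv[0]-cam["cx"])/cam["fx"],(uv[1]-cam["cy"])/cam["fy"],1])
    if "xyz" in cam: return np.array(cam["xyz"]),rot(cam["attitude"]).apply(d)
    T=cam["tool_from_camera"]; r=rot(o["eef_rot"])
    return o["ee_pos"]+r.apply(T[:3,3]), r.apply(T[:3,:3]@d)
def atz(cam,uv,z,o=None):
    p,d=ray(cam,uv,o); return p+d*(z-p[2])/d[2]
def proj(cam,P,o=None):
    if "xyz" in cam: q=rot(cam["attitude"]).inv().apply(P-cam["xyz"])
    else:
        T=cam["tool_from_camera"]; q=T[:3,:3].T@(rot(o["eef_rot"]).inv().apply(P-o["ee_pos"])-T[:3,3])
    return np.array([cam["cx"]+cam["fx"]*q[0]/q[2],cam["cy"]+cam["fy"]*q[1]/q[2]])
E
python3 - <<'E'
from h import *
s=read_camera("scene");d=read_camera("side")
for n,a,b,z in [("bezel",(257,154),(227,259),.033),("mouth",(261,179),(250,180),.144),("pusher top",(361,252),(201,151),.072),("yel1",(349,222),(192,167),.072),("yel2",(321,256),(228,155),.072),("pur",(391,236),(171,155),.072)]:
    print(n,atz(s,a,z).round(4),atz(d,b,z).round(4))
def crop(c,x,y,w=50,h=50,k=8): return cv2.resize(c["color"][y:y+h,x:x+w,::-1],None,fx=k,fy=k,interpolation=cv2.INTER_CUBIC)
im=np.hstack([crop(s,225,140,75,100,5),crop(d,205,160,80,100,5)]) 
cv2.imwrite("pics/c1.png",im)
E
```

```text
bezel [ 0.4455 -0.228   0.033 ] [ 0.4556 -0.2283  0.033 ]
mouth [ 0.563  -0.0104  0.144 ] [ 0.5593 -0.04    0.144 ]
pusher top [0.4454 0.2708 0.072 ] [0.4485 0.2708 0.072 ]
yel1 [0.4066 0.1809 0.072 ] [0.4072 0.1757 0.072 ]
yel2 [0.5375 0.2315 0.072 ] [0.5368 0.2235 0.072 ]
pur [0.3449 0.2707 0.072 ] [0.3437 0.2674 0.072 ]
```

View pics/c1.png

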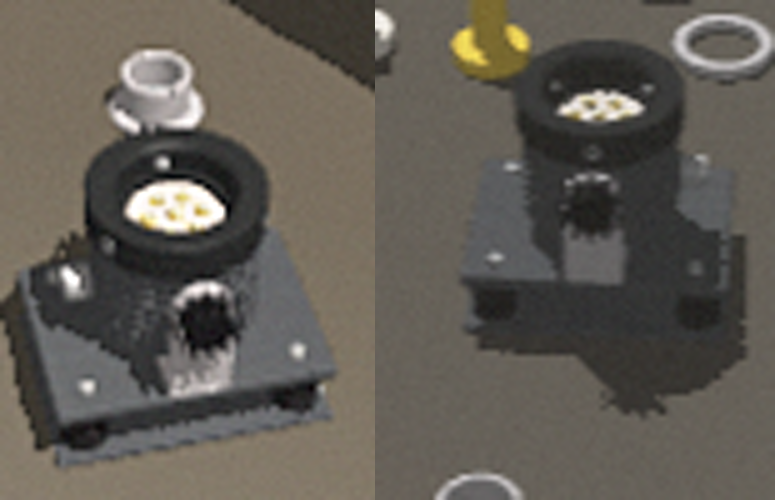

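The crop shows the lamp's mouth ellipse centred at about (260.5,178) in the scene view and (250,178) in the side view. The two views disagree by about 2 cm in y, so I'll check with the wrist camera as I approach.

```bash
python3 -m creep '[[[0,0.018,-0.0129,-0.002,0,0,0],[0,0.018,-0.0129,-0.002,0,0,0],[0,0.018,-0.0129,-0.002,0,0,0],[0,0.018,-0.0129,-0.002,0,0,0],[0,0.018,-0.0129,-0.002,0,0,0],[0,0.018,-0.0129,-0.002,0,0,0],[0,0.018,-0.0129,-0.002,0,0,0],[0,0.018,-0.0129,-0.002,0,0,0],[0,0.018,-0.0129,-0.002,0,0,0],[0,0.018,-0.0129,-0.002,0,0,0],[0,0.018,-0.0129,-0.002,0,0,0],[0,0.018,-0.0129,-0.002,0,0,0],[0,0.018,-0.0129,-0.002,0,0,0],[0,0.018,-0.0129,-0.002,0,0,0],[0,0.018,-0.0129,-0.002,0,0,0],[0,0.018,-0.0129,-0.002,0,0,0],[0,0.018,-0.0129,-0.002,0,0,0],[0,0.018,-0.0129,-0.002,0,0,0],[0,0.018,-0.0129,-0.002,0,0,0],[0,0,0,0,0,0,0]]]'
python3 - <<'E'
from h import *
o=get_obs(); c=read_camera("wrist"); print(o["ee_pos"],o["eef_rot"])
for P in [(.45,-.228,.033),(.56,-.025,.144)]: print(proj(c,np.array(P),o))
cv2.imwrite("pics/w1.png",cv2.resize(c["color"][:,:,::-1],(768,576),interpolation=cv2.INTER_CUBIC))
E
```

```text
time_s: 1.92
ee_pos: [0.4386, -0.263, 0.2523]
eef_rot: [-0.0, 0.989, 0.146, 0.0]
ft_force: [-1.2, 0.3, -0.1]
grip_width: 0.0911
finger_force: 0.0
[ 0.43857488 -0.26297806  0.25226963] [-1.88981018e-04  9.89224687e-01  1.46404366e-01  4.94164948e-04]
[232.25062204 145.49220808]
[  6.96704189 -44.45910698]
```

View pics/w1.png

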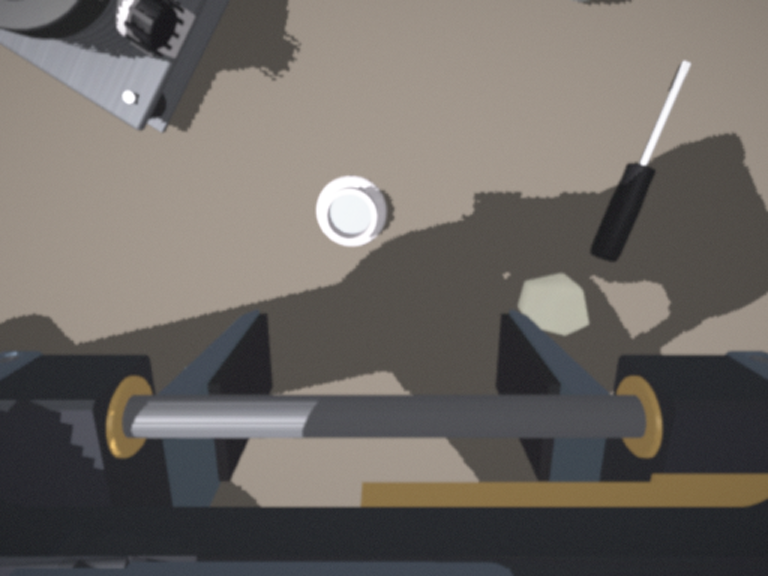

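The wrist view shows the bezel at about (352,212) in the enlarged picture, or (234.7,141.5) native. Only the lamp's edge is visible, at top left.

```bash
cat >> h.py <<'E'
def blob(c,uv,r,lo,hi=255):
    g=cv2.cvtColor(c["color"],cv2.COLOR_RGB2GRAY); m=np.zeros_like(g)
    cv2.circle(m,tuple(int(round(v)) for v in uv),r,255,-1)
    m=cv2.inRange(g,lo,hi)&m
    k=max(cv2.findContours(m,cv2.RETR_EXTERNAL,cv2.CHAIN_APPROX_NONE)[0],key=cv2.contourArea)
    return cv2.fitEllipse(cv2.convexHull(k))
def totool(P,o): return rot(o["eef_rot"]).inv().apply(np.array(P)-o["ee_pos"])
E
python3 - <<'E'
from h import *
o=get_obs(); c=read_camera("wrist")
for lo in(170,190,210):
    e=blob(c,(234.7,141.5),32,lo); p=atz(c,e[0],.005,o); print(lo,e,p,totool(p,o))
p=atz(c,(234.7,142),.033,o); print(p,totool(p,o))
E
```

```text
170 ((231.55348205566406, 139.2438201904297), (44.767608642578125, 49.30463409423828), 174.18698120117188) [ 0.45212097 -0.22542667  0.005     ] [ 0.02496623 -0.03299089  0.24706272]
190 ((231.29458618164062, 139.21942138671875), (43.23160171508789, 48.561710357666016), 177.57980346679688) [ 0.45205122 -0.22508424  0.005     ] [ 0.02499875 -0.03333884  0.24706269]
210 ((231.1861572265625, 139.3024444580078), (42.30135726928711, 48.127952575683594), 174.36257934570312) [ 0.45190134 -0.22497457  0.005     ] [ 0.0248871  -0.03348725  0.24706263]
[ 0.45418196 -0.23113723  0.033     ] [ 0.02529279 -0.02692466  0.21906357]
```

```bash
python3 -m creep '[[[0,0.005,-0.006,0.02,0,0,0],[0,0.005,-0.006,0.02,0,0,0],[0,0.005,-0.006,0.02,0,0,0],[0,0.005,-0.006,0.02,0,0,0],[0,0.005,-0.005,0.02,0,0,0],[0,0,0,0.01,0,0,0],[0,0,0,0,0,0,0]]]'
python3 - <<'E'
from h import *
o=get_obs(); c=read_camera("wrist"); print(o["ee_pos"],o["eef_rot"])
cv2.imwrite("pics/w2.png",cv2.resize(c["color"][40:290,120:390,::-1],None,fx=2.2,fy=2.2,interpolation=cv2.INTER_CUBIC))
E
```

```text
time_s: 2.6
ee_pos: [0.451, -0.2303, 0.1399]
eef_rot: [-0.001, 0.989, 0.145, -0.001]
ft_force: [-1.8, 0.5, -0.5]
grip_width: 0.0912
finger_force: 0.0
[ 0.45095791 -0.23030269  0.13985942] [-0.00119406  0.98939749  0.14522055 -0.0014767 ]
```

View pics/w2.png

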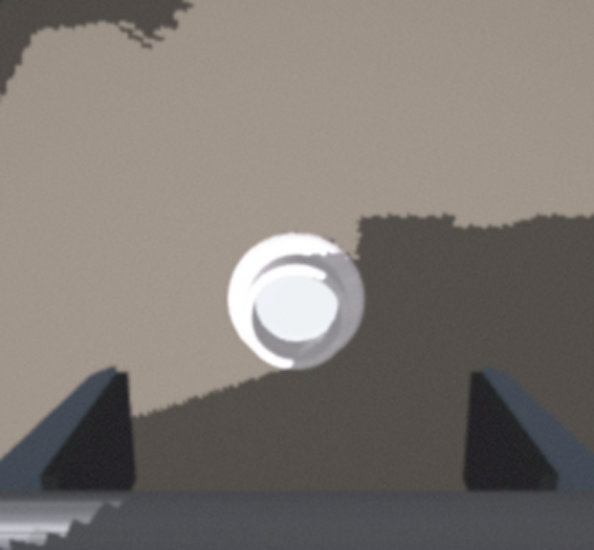

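The close view shows the flange spanning columns 228–364 and rows 233–368 of the crop. Its centre is therefore at about native (254.5,176.6).

```bash
python3 - <<'E'
from h import *
o=get_obs(); c=read_camera("wrist")
p=atz(c,(254.5,176.6),.005,o); print(p,totool(p,o))
# predicted outlines, overlay check
def circ(ce,r,z): 
    t=np.linspace(0,6.283,60); return np.array([proj(c,np.array([ce[0]+r*np.cos(a),ce[1]+r*np.sin(a),z]),o) for a in t])
for r,z in((.0315,.005),(.023,.033),(.019,.033)):
    q=(circ(p,r,z)-[120,40])*2.2; print(r,q.min(0).round(),q.max(0).round())
E
```

```text
[ 0.45252263 -0.22851472  0.005     ] [ 0.00181878 -0.00168678  0.13616009]
0.0315 [228. 233.] [364. 364.]
0.023 [242. 264.] [350. 368.]
0.019 [251. 273.] [340. 359.]
```

```bash
python3 -m creep '[[[0,0.0018,-0.0017,0.02,0,0,0],[0,0,0,0.02,0,0,0],[0,0,0,0.02,0,0,0],[0,0,0,0.02,0,0,0],[0,0,0,0.02,0,0,0],[0,0,0,0.02,0,0,0],[0,0,0,0,0,0,0],[0,0,0,0,0,0,0]]]'; python3 - <<'E'
from h import *
o=get_obs(); print(o["ee_pos"],totool([.4525,-.2285,.0155],o))
E
```

```text
time_s: 3.37
ee_pos: [0.4536, -0.2289, 0.0224]
eef_rot: [-0.0, 0.989, 0.145, -0.0]
ft_force: [-0.4, 0.5, 0.4]
grip_width: 0.0911
finger_force: 0.0
[ 0.45362253 -0.22885505  0.02235735] [-0.00097091 -0.00066033  0.00685789]
```

```bash
python3 -m creep '[[[0,-0.0008,-0.0006,0.0065,0,0,0],[0,0,0,0,0,0,0],[1,0,0,0,0,0,0],[1,0,0,0,0,0,0],[1,0,0,0,0,0,0],[1,0,0,0,0,0,0],[1,0,0,0,0,0,0],[1,0,0,0,0,0,0],[1,0,0,0,0,0,0]]]'; python3 - <<'E'
from h import *
o=get_obs(); print(o["ee_pos"],o["eef_rot"],o["grip_width"],o["finger_force"])
E
```

```text
time_s: 4.12
ee_pos: [0.4527, -0.228, 0.0154]
eef_rot: [0.0, 0.989, 0.145, 0.0]
ft_force: [-1.0, -0.2, 0.3]
grip_width: 0.0476
finger_force: 0.0
[ 0.45274754 -0.22798037  0.0154499 ] [1.52024039e-07 9.89370828e-01 1.45414459e-01 1.40929846e-05] 0.047568499413441837 0.0
```

```bash
python3 -m creep '[[[1,0,0,0,0,0,0],[1,0,0,0,0,0,0],[1,0,0,-0.01,0,0,0],[1,0,0,-0.02,0,0,0],[1,0,0,-0.025,0,0,0],[1,0,0,-0.025,0,0,0],[1,0,0,-0.025,0,0,0],[1,0,0,-0.025,0,0,0],[1,0,0,-0.025,0,0,0],[1,0,0,-0.025,0,0,0],[1,0.01,-0.02,-0.02,0,0,0],[1,0.01,-0.02,-0.02,0,0,0],[1,0.01,-0.02,-0.02,0,0,0],[1,0.01,-0.02,-0.01,0,0,0],[1,0.01,-0.02,-0.01,0,0,0],[1,0.01,-0.02,0,0,0,0],[1,0.01,-0.02,0,0,0,0],[1,0.01,-0.02,0,0,0,0],[1,0,-0.005,0,0,0,0],[1,0,0,0,0,0,0]]]'
python3 - <<'E'
from h import *
o=get_obs(); c=read_camera("wrist"); print(o["ee_pos"],o["eef_rot"],o["grip_width"],o["finger_force"])
cv2.imwrite("pics/w3.png",cv2.resize(c["color"][:,:,::-1],(768,576),interpolation=cv2.INTER_CUBIC))
E
```

```text
time_s: 5.78
ee_pos: [0.4813, -0.0457, 0.2759]
eef_rot: [-0.0, 0.989, 0.146, -0.0]
ft_force: [0.7, 0.7, -0.3]
grip_width: 0.046
finger_force: 30.0
[ 0.48134044 -0.04568762  0.2759197 ] [-7.86545302e-05  9.89221063e-01  1.46429778e-01 -4.36371701e-05] 0.04601403883926685 29.99999100342393
```

View pics/w3.png

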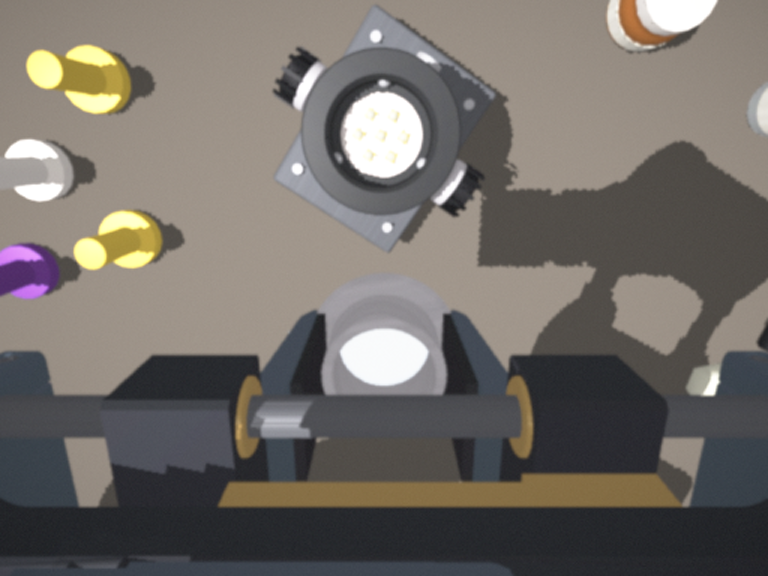

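The wrist view, with the bezel held, shows the lamp's rim circle spanning columns 301–460 and rows 47–214. Its centre is at about (380.5,130.5) enlarged. I'll refine this with a radial edge fit.

```bash
cat >> h.py <<'E'
from scipy.optimize import least_squares
def ring(c,o,p0,z,radii,signs,fit_z=False,w=.006):
    """refine circle centre (world xy) at height z: maximise signed radial gradient"""
    g=cv2.GaussianBlur(cv2.cvtColor(c["color"],cv2.COLOR_RGB2GRAY),(0,0),.8).astype(np.float32)
    t=np.linspace(0,2*np.pi,72,endpoint=False); pts=[]
    for r,s in zip(radii,signs):
        rr=np.arange(r-w,r+w,.0003)
        for a in t:
            q=np.array([proj(c,np.array([p0[0]+x*np.cos(a),p0[1]+x*np.sin(a),z]),o) for x in rr],np.float32)
            v=cv2.remap(g,q[:,0].copy(),q[:,1].copy(),cv2.INTER_LINEAR).ravel()
            d=np.gradient(v)*s; i=d.argmax()
            if d[i]>1 : pts.append([p0[0]+rr[i]*np.cos(a),p0[1]+rr[i]*np.sin(a)])
    pts=np.array(pts)
    f=lambda x: np.hypot(pts[:,0]-x[0],pts[:,1]-x[1])-x[2]
    s=least_squares(f,[*p0[:2],radii[0]],loss="soft_l1",f_scale=.0005)
    return s.x,len(pts),np.median(abs(f(s.x)))
E
python3 - <<'E'
from h import *
o=get_obs(); c=read_camera("wrist")
for z in (.133,.144):
    p=atz(c,(253.5,86.7),z,o)
    for r,sg in((.05,1),(.0355,-1)):
        x,n,e=ring(c,o,p,z,[r],[sg]); print(z,r,p[:2],x,n,e, totool([x[0],x[1],z],o))
E
```

```text
0.133 0.05 [ 0.56658832 -0.0182627 ] [ 0.56381636 -0.01807664  0.05214058] 60 0.00034063480862088144 [ 0.08706269 -0.00362551  0.14284734]
0.133 0.0355 [ 0.56658832 -0.0182627 ] [ 0.56658355 -0.01830094  0.02975848] 69 0.0002789360796930096 [ 0.08964698 -0.00261107  0.14284752]
0.144 0.05 [ 0.56633531 -0.01841486] [ 0.56374516 -0.01864592  0.05059515] 62 0.0005519707580550828 [ 0.08682988 -0.00309877  0.13184745]
0.144 0.0355 [ 0.56633531 -0.01841486] [ 0.56589355 -0.01859291  0.02989337] 47 0.000772591003897382 [ 0.08890191 -0.00252864  0.13184755]
```

```bash
python3 -m creep '[[[1,0.01,-0.0005,0,0,0,0],[1,0.015,-0.0005,0.01,0,0,0],[1,0.015,-0.0005,0.01,0,0,0],[1,0.015,-0.0005,0.01,0,0,0],[1,0.015,-0.0005,0.01,0,0,0],[1,0.01,-0.0005,0.01,0,0,0],[1,0.007,0,0.01,0,0,0],[1,0,0,0.01,0,0,0],[1,0,0,0.015,0,0,0],[1,0,0,0.011,0,0,0],[1,0,0,0,0,0,0],[1,0,0,0,0,0,0]]]'
python3 - <<'E'
from h import *
o=get_obs(); print(o["ee_pos"],o["eef_rot"])
L=np.array([.564,-.0186,.144]);out=[]
def crop(c,x,y,w,h,k): return cv2.resize(c["color"][y:y+h,x:x+w,::-1],None,fx=k,fy=k,interpolation=cv2.INTER_CUBIC)
s=read_camera("scene");d=read_camera("side")
for c in(s,d):
    print(proj(c,L),proj(c,np.r_[o["ee_pos"][:2],o["ee_pos"][2]-.0155]))
cv2.imwrite("pics/c4.png",np.hstack([crop(s,230,135,65,80,6),crop(d,220,135,65,80,6)]))
E
```

```text
time_s: 6.88
ee_pos: [0.5637, -0.0193, 0.1791]
eef_rot: [-0.0, 0.989, 0.145, -0.001]
ft_force: [0.5, 0.7, -0.4]
grip_width: 0.0459
finger_force: 30.0
[ 0.56365977 -0.01933712  0.17907863] [-1.47527089e-04  9.89402814e-01  1.45195156e-01 -6.44781952e-04]
[259.08908411 177.34482245] [259.17964603 171.59138045]
[250.04208239 175.67776568] [249.92022276 170.28532922]
```

View pics/c4.png

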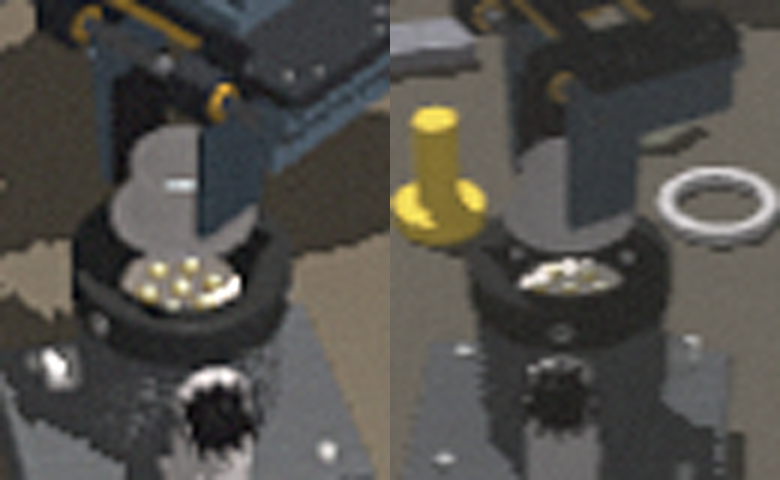

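The side and scene crops show the bezel hanging over the mouth. The flange and rim centres agree within about 0.3 px in column (185 against 183, and 570 against 571). The vertical gap looks about 5 mm larger than assumed, so I'll lower it while watching the force.

```bash
python3 -m creep '[[[1,0,0,0.006,0,0,0],[1,0,0,0.006,0,0,0],[1,0,0,0.006,0,0,0],[1,0,0,0.004,0,0,0],[1,0,0,0.002,0,0,0],[1,0,0,0.0,0,0,0],[1,0,0,0.0,0,0,0]]]'
```

```text
time_s: 7.57
ee_pos: [0.5644, -0.0191, 0.1553]
eef_rot: [-0.0, 0.989, 0.145, -0.0]
ft_force: [0.5, -0.1, -0.0]
grip_width: 0.0453
finger_force: 30.0
```

```bash
python3 -m creep '[[[1,0,0,0.001,0,0,0],[1,0,0,0.001,0,0,0],[1,0,0,0.0,0,0,0]]]'
```

```text
time_s: 7.82
ee_pos: [0.5643, -0.0191, 0.1534]
eef_rot: [0.0, 0.989, 0.145, 0.0]
ft_force: [-0.5, 0.9, -0.6]
grip_width: 0.0456
finger_force: 30.0
```

```bash
python3 -m creep '[[[1,0,0,0.001,0,0,0],[1,0,0,0.001,0,0,0],[1,0,0,0.0,0,0,0]]]'
```

```text
time_s: 8.07
ee_pos: [0.5643, -0.019, 0.1513]
eef_rot: [-0.0, 0.989, 0.145, -0.0]
ft_force: [0.8, -0.6, -1.3]
grip_width: 0.0456
finger_force: 30.0
```

```bash
python3 -m creep '[[[1,0,0,0.001,0,0,0],[1,0,0,0.001,0,0,0],[1,0,0,0.0,0,0,0]]]'
```

```text
time_s: 8.32
ee_pos: [0.5642, -0.019, 0.1492]
eef_rot: [-0.0, 0.989, 0.145, -0.0]
ft_force: [0.1, -0.2, -1.1]
grip_width: 0.0453
finger_force: 30.0
```

```bash
python3 -m creep '[[[1,0,0,0.001,0,0,0],[1,0,0,0.0,0,0,0]]]'; python3 -c "
from h import *
print(get_obs()['ft_force'],get_obs()['ft_torque'])"
```

```text
time_s: 8.48
ee_pos: [0.5644, -0.019, 0.1484]
eef_rot: [-0.0, 0.989, 0.145, 0.0]
ft_force: [0.4, -0.1, 0.2]
grip_width: 0.0458
finger_force: 30.0
[ 0.36303455 -0.12758429  0.17840846] [ 0.05453818  0.04093376 -0.01808748]
```

```bash
python3 -m creep '[[[1,0,0,0.001,0,0,0],[1,0,0,0.0,0,0,0]]]'
```

```text
time_s: 8.65
ee_pos: [0.5644, -0.019, 0.1474]
eef_rot: [-0.0, 0.989, 0.145, 0.0]
ft_force: [0.3, 0.6, 1.4]
grip_width: 0.0457
finger_force: 30.0
```

```bash
python3 -m creep '[[[1,0,0,0.001,0,0,0],[1,0,0,0.0,0,0,0]]]'
```

```text
time_s: 8.82
ee_pos: [0.5644, -0.019, 0.1464]
eef_rot: [0.0, 0.989, 0.145, 0.0]
ft_force: [0.5, 0.2, 2.8]
grip_width: 0.0458
finger_force: 30.0
```

```bash
python3 -m creep '[[[1,0,0,0.001,0,0,0],[1,0,0,0.0,0,0,0]]]'
```

```text
time_s: 8.98
ee_pos: [0.5644, -0.019, 0.1454]
eef_rot: [0.0, 0.989, 0.145, 0.0]
ft_force: [0.4, 0.9, 4.0]
grip_width: 0.0456
finger_force: 30.0
```

Contact begins at TCP z≈0.148, with no side force, which matches the bezel resting on the balls. I'll ease off the load and release.

```bash
python3 -m creep '[[[1,0,0,-0.0015,0,0,0],[1,0,0,-0.001,0,0,0],[1,0,0,0,0,0,0],[0,0,0,0,0,0,0],[0,0,0,0,0,0,0],[0,0,0,0,0,0,0],[0,0,0,0,0,0,0],[0,0,0,0,0,0,0],[0,0,0,0,0,0,0],[0,0,0,0,0,0,0],[0,0,0,-0.01,0,0,0],[0,0,0,-0.02,0,0,0],[0,-0.005,0,-0.025,0,0,0],[0,-0.005,0,-0.025,0,0,0],[0,-0.005,0,-0.025,0,0,0],[0,-0.005,0,-0.015,0,0,0],[0,0,0,0,0,0,0],[0,0,0,0,0,0,0]]]'
python3 - <<'E'
from h import *
o=get_obs(); c=read_camera("wrist"); print(o["ee_pos"],o["eef_rot"],o["grip_width"])
print(proj(c,np.array([.564,-.019,.144]),o))
cv2.imwrite("pics/w5.png",cv2.resize(c["color"][40:290,120:390,::-1],None,fx=2.2,fy=2.2,interpolation=cv2.INTER_CUBIC))
E
```

```text
time_s: 10.48
ee_pos: [0.5455, -0.0249, 0.269]
eef_rot: [0.0, 0.989, 0.145, 0.001]
ft_force: [-0.5, -0.5, -0.4]
grip_width: 0.091
finger_force: 0.0
[ 0.54545061 -0.02489631  0.2690474 ] [3.05261197e-04 9.89387574e-01 1.45296691e-01 1.00320074e-03] 0.09102049282744408
[255.74624506 162.15306492]
```

View pics/w5.png

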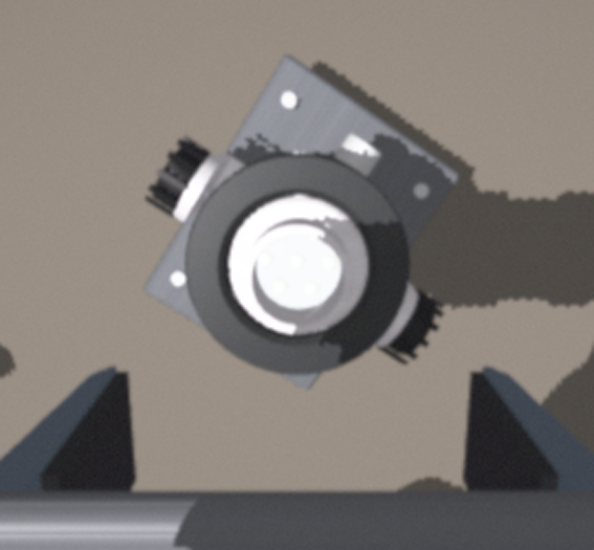

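The wrist view shows the bezel lying concentric in the mouth: the rim is centred at (297.5,264) and the flange at (299,264). I'll go to the pusher next.

```bash
python3 - <<'E'
from h import *
o=get_obs(); c=read_camera("wrist")
p=atz(c,(255.9,160),.139,o); print(p, ring(c,o,p,.139,[.0315],[-1],w=.004))
E
python3 -m creep '[[[0,0,-0.01,0,0,0,0],[0,-0.001,-0.02,0,0,0,0],[0,-0.001,-0.02,0,0,0,0],[0,-0.001,-0.02,0,0,0,0],[0,-0.001,-0.02,0,0,0,0],[0,-0.001,-0.02,0,0,0,0],[0,-0.001,-0.02,0,0,0,0],[0,-0.001,-0.02,0,0,0,0],[0,-0.001,-0.02,0.01,0,0,0],[0,-0.001,-0.02,0.01,0,0,0],[0,0,-0.02,0.015,0,0,0],[0,0,-0.02,0.015,0,0,0],[0,0,-0.02,0.015,0,0,0],[0,0,-0.02,0.015,0,0,0],[0,0,-0.02,0.01,0,0,0],[0,0,-0.015,0,0,0,0],[0,0,-0.006,0,0,0,0],[0,0,0,0,0,0,0],[0,0,0,0,0,0,0]]]'
python3 - <<'E'
from h import *
o=get_obs(); c=read_camera("wrist"); print(o["ee_pos"],o["eef_rot"])
g=c["color"].astype(int); w=((g.max(2)-g.min(2)<28)&(g.min(2)>150)).astype(np.uint8)
w[300:]=0
n,l,st,ce=cv2.connectedComponentsWithStats(w)
for i in range(1,n):
    if st[i,4]>80: print(st[i],ce[i])
for P in[(.447,.271,.072),(.447,.271,.014)]: print(proj(c,np.array(P),o))
cv2.imwrite("pics/w6.png",cv2.resize(c["color"][40:290,120:390,::-1],None,fx=2.2,fy=2.2,interpolation=cv2.INTER_CUBIC))
E
```

```text
[ 0.56474484 -0.01859831  0.139     ] (array([ 0.56394188, -0.01840085,  0.03145794]), 72, np.float64(0.0002091847131576799))
time_s: 12.17
ee_pos: [0.447, 0.2704, 0.1778]
eef_rot: [0.0, 0.989, 0.146, -0.0]
ft_force: [0.3, -0.5, 1.0]
grip_width: 0.0916
finger_force: 0.0
[0.44697025 0.27041435 0.17782878] [ 1.05926061e-04  9.89319182e-01  1.45765345e-01 -9.57123924e-05]
[ 103    0   55   94 3586] [129.55047407  44.58142777]
[ 226  148   49   54 1880] [249.4143617  173.02819149]
[ 93 278 114   7 663] [146.04072398 280.99396682]
[255.57385775 186.4476324 ]
[255.58581647 171.72637637]
```

View pics/w6.png

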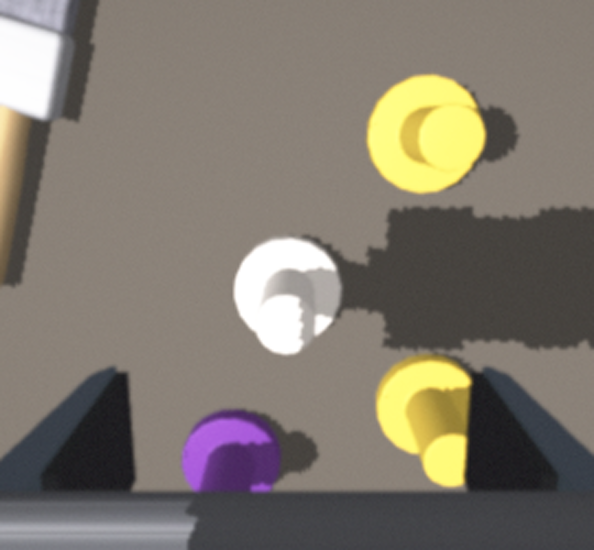

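The view shows the white pusher's foot centred at about (288,290) in the crop, native (250.9,171.8), and its top at about (287,324). The nearest yellow and purple look-alikes are clear of the finger paths. I need a shift of −4.6 mm in tool y.

```bash
python3 -m creep '[[[0.35,0,-0.0046,0,0,0,0],[0.35,0,0,0.02,0,0,0],[0.35,0,0,0.025,0,0,0],[0.35,0,0,0.025,0,0,0],[0.35,0,0,0.025,0,0,0],[0.35,0,0,0.025,0,0,0],[0.35,0,0,0.02,0,0,0],[0.35,0,0,0.01,0,0,0],[0.35,0,0,0.005,0,0,0],[0.35,0,0,0,0,0,0],[0.35,0,0,0,0,0,0]]]'
```

```text
time_s: 13.13
ee_pos: [0.4463, 0.275, 0.0237]
eef_rot: [-0.0, 0.989, 0.145, 0.0]
ft_force: [-0.9, -0.2, 0.2]
grip_width: 0.0596
finger_force: 0.0
```

```bash
python3 -m creep '[[[0.35,0,0,0.003,0,0,0],[0.35,0,0,0.003,0,0,0],[0.35,0,0,0,0,0,0],[1,0,0,0,0,0,0],[1,0,0,0,0,0,0],[1,0,0,0,0,0,0],[1,0,0,0,0,0,0],[1,0,0,0,0,0,0],[1,0,0,0,0,0,0],[1,0,0,0,0,0,0],[1,0,0,0,0,0,0]]]'; python3 -c "
from h import *
o=get_obs();print(o['ee_pos'],o['eef_rot'])"
```

```text
time_s: 14.05
ee_pos: [0.4458, 0.2749, 0.017]
eef_rot: [-0.0, 0.989, 0.145, 0.0]
ft_force: [-0.2, 0.3, 1.9]
grip_width: 0.0252
finger_force: 30.0
[0.44580657 0.27489519 0.01697032] [-2.46998684e-05  9.89378218e-01  1.45364164e-01  3.84992576e-05]
```

```bash
python3 -m creep '[[[1,0,0,-0.01,0,0,0],[1,0,0,-0.02,0,0,0],[1,0,0,-0.025,0,0,0],[1,0,0,-0.025,0,0,0],[1,0,0,-0.025,0,0,0],[1,0,0,-0.025,0,0,0],[1,0,0.01,-0.025,0,0,0],[1,0.002,0.015,-0.025,0,0,0],[1,0.002,0.02,-0.018,0,0,0],[1,0.002,0.02,0,0,0,0],[1,0.002,0.02,0,0,0,0],[1,0.002,0.02,0,0,0,0],[1,0.002,0.02,0,0,0,0],[1,0.002,0.02,0,0,0,0],[1,0.002,0.02,0,0,0,0],[1,0.002,0.02,0,0,0,0],[1,0.002,0.02,0,0,0,0],[1,0.002,0.02,0,0,0,0],[1,0.002,0.02,0,0,0,0],[1,0.002,0.02,0,0,0,0]]]'
python3 -m creep '[[[1,0.002,0.02,0,0,0,0],[1,0.002,0.02,0,0,0,0],[1,0.001,0.015,0,0,0,0],[1,0,0.01,0,0,0,0],[1,0,0.005,0,0,0,0],[1,0,0,0,0,0,0],[1,0,0,0,0,0,0],[1,0,0,0,0,0,0]]]'; python3 -c "
from h import *
o=get_obs();print(o['ee_pos'],o['eef_rot'],totool([.564,-.0187,.184],o))"
```

```text
time_s: 15.72
ee_pos: [0.5468, 0.0276, 0.2155]
eef_rot: [-0.0, 0.989, 0.145, -0.0]
ft_force: [0.4, 0.5, -1.0]
grip_width: 0.0255
finger_force: 30.0
time_s: 16.38
ee_pos: [0.5715, -0.0363, 0.215]
eef_rot: [-0.0, 0.989, 0.146, -0.0]
ft_force: [-0.5, 0.3, -1.1]
grip_width: 0.0254
finger_force: 30.0
[ 0.57146189 -0.03626126  0.21495748] [-1.43422048e-04  9.89329924e-01  1.45692338e-01 -1.52557121e-04] [-0.00207458 -0.01895666  0.03096424]
```

```bash
python3 -m creep '[[[1,-0.0021,-0.009,0,0,0,0],[1,0,-0.01,0,0,0,0],[1,0,0,0.008,0,0,0],[1,0,0,0.008,0,0,0],[1,0,0,0.006,0,0,0],[1,0,0,0.003,0,0,0],[1,0,0,0,0,0,0],[1,0,0,0,0,0,0]]]'; python3 -c "
from h import *
o=get_obs();print(o['ee_pos'],o['ft_force'],totool([.564,-.0187,.184],o))"
```

```text
time_s: 17.05
ee_pos: [0.5644, -0.0196, 0.1896]
eef_rot: [-0.0, 0.989, 0.145, -0.0]
ft_force: [-1.0, 0.0, 0.2]
grip_width: 0.0254
finger_force: 30.0
[ 0.56435173 -0.01963725  0.18962597] [-1.04618199  0.01182694  0.19412836] [-6.4804201e-05 -9.9776044e-04  5.6261828e-03]
```

```bash
python3 -m creep '[[[1,0,0.0,0.001,0,0,0],[1,0,-0.0006,0.001,0,0,0],[1,0,0,0.001,0,0,0],[1,0,0,0.001,0,0,0],[1,0,0,0.001,0,0,0],[1,0,0,0.001,0,0,0],[1,0,0,0,0,0,0]]]'
```

```text
time_s: 17.63
ee_pos: [0.5641, -0.0189, 0.1837]
eef_rot: [-0.0, 0.989, 0.145, -0.0]
ft_force: [0.9, 0.3, -1.6]
grip_width: 0.0254
finger_force: 30.0
```

```bash
python3 -m creep '[[[1,0,0,0.001,0,0,0],[1,0,0,0.001,0,0,0],[1,0,0,0,0,0,0]]]'
```

```text
time_s: 17.88
ee_pos: [0.5642, -0.0189, 0.1819]
eef_rot: [0.0, 0.989, 0.145, 0.0]
ft_force: [-0.0, -0.3, -0.4]
grip_width: 0.0255
finger_force: 30.0
```

```bash
python3 -m creep '[[[1,0,0,0.001,0,0,0],[1,0,0,0.001,0,0,0],[1,0,0,0,0,0,0]]]'
```

```text
time_s: 18.13
ee_pos: [0.5643, -0.0189, 0.1799]
eef_rot: [0.0, 0.989, 0.145, 0.0]
ft_force: [0.2, -0.6, 2.4]
grip_width: 0.0255
finger_force: 30.0
```

```bash
python3 -m creep '[[[1,0,0,0.001,0,0,0],[1,0,0,0.001,0,0,0],[1,0,0,0,0,0,0]]]'
```

```text
time_s: 18.38
ee_pos: [0.5643, -0.019, 0.178]
eef_rot: [0.0, 0.989, 0.145, 0.0]
ft_force: [-1.8, -0.8, 5.2]
grip_width: 0.0256
finger_force: 30.0
```

```bash
python3 -m creep '[[[1,0,0,0.001,0,0,0],[1,0,0,0.001,0,0,0],[1,0,0,0.001,0,0,0],[1,0,0,0,0,0,0]]]'
```

```text
time_s: 18.72
ee_pos: [0.5644, -0.0188, 0.1751]
eef_rot: [0.0, 0.989, 0.145, 0.0]
ft_force: [-0.6, 1.0, 4.6]
grip_width: 0.0254
finger_force: 30.0
```

```bash
python3 -m creep '[[[1,0,0,0.001,0,0,0],[1,0,0,0.001,0,0,0],[1,0,0,0,0,0,0]]]'
```

```text
time_s: 18.97
ee_pos: [0.5642, -0.0189, 0.1727]
eef_rot: [-0.0, 0.989, 0.145, -0.0]
ft_force: [-0.8, 0.2, 3.4]
grip_width: 0.0256
finger_force: 30.0
```

```bash
python3 -m creep '[[[1,0,0,0.001,0,0,0],[1,0,0,0.001,0,0,0],[1,0,0,0,0,0,0]]]'
```

```text
time_s: 19.22
ee_pos: [0.5642, -0.0189, 0.171]
eef_rot: [-0.0, 0.989, 0.145, 0.0]
ft_force: [-1.2, 1.2, 6.7]
grip_width: 0.0253
finger_force: 30.0
```

```bash
python3 -m creep '[[[1,0,0,0.001,0,0,0],[1,0,0,0.001,0,0,0],[1,0,0,0,0,0,0]]]'
```

```text
time_s: 19.47
ee_pos: [0.5642, -0.0188, 0.1692]
eef_rot: [-0.0, 0.989, 0.145, 0.0]
ft_force: [-2.5, 0.7, 7.5]
grip_width: 0.0255
finger_force: 30.0
```

```bash
python3 -m creep '[[[1,0,0,0.001,0,0,0],[1,0,0,0.001,0,0,0],[1,0,0,0.001,0,0,0],[1,0,0,0,0,0,0]]]'
```

```text
time_s: 19.8
ee_pos: [0.5643, -0.0188, 0.1664]
eef_rot: [0.0, 0.989, 0.145, 0.0]
ft_force: [-3.7, 1.3, 13.5]
grip_width: 0.0254
finger_force: 30.0
```

```bash
python3 -m creep '[[[1,0,0,0.001,0,0,0],[1,0,0,0.001,0,0,0],[1,0,0,0,0,0,0]]]'
```

```text
time_s: 20.05
ee_pos: [0.5643, -0.0188, 0.1646]
eef_rot: [0.0, 0.989, 0.145, 0.0]
ft_force: [-4.1, 1.1, 16.1]
grip_width: 0.0258
finger_force: 30.0
```

```bash
python3 -m creep '[[[1,0,0,0.001,0,0,0],[1,0,0,0.001,0,0,0],[1,0,0,0,0,0,0]]]'
```

```text
time_s: 20.3
ee_pos: [0.5643, -0.0188, 0.1628]
eef_rot: [0.0, 0.989, 0.145, 0.0]
ft_force: [-4.8, 1.1, 19.0]
grip_width: 0.0251
finger_force: 30.0
```

```bash
python3 -m creep '[[[1,0,0,0.001,0,0,0],[1,0,0,0.001,0,0,0],[1,0,0,0,0,0,0],[1,0,0,0,0,0,0]]]'; python3 - <<'E'
from h import *
o=get_obs(); print(o['ee_pos'],o['ft_force'],o['ft_torque'])
def crop(c,x,y,w,h,k): return cv2.resize(c["color"][y:y+h,x:x+w,::-1],None,fx=k,fy=k,interpolation=cv2.INTER_CUBIC)
s=read_camera("scene");d=read_camera("side")
cv2.imwrite("pics/c7.png",np.hstack([crop(s,230,135,65,80,6),crop(d,220,135,65,80,6)]))
E
```

```text
time_s: 20.63
ee_pos: [0.5644, -0.0188, 0.161]
eef_rot: [0.0, 0.989, 0.145, 0.0]
ft_force: [-5.7, 1.7, 21.8]
grip_width: 0.0256
finger_force: 30.0
[ 0.5643505  -0.01883648  0.16100548] [-5.72686411  1.66027365 21.79229799] [0.21411479 1.24357973 0.01931537]
```

View pics/c7.png

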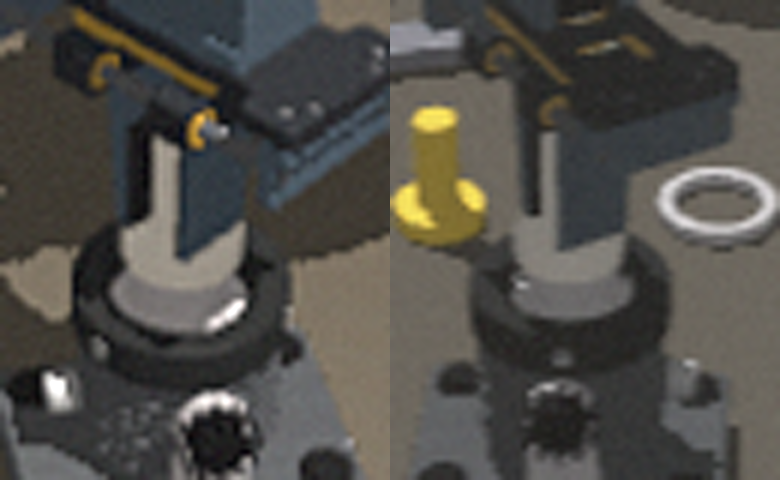

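The scene and side crops show the lamp sunk on its feet, with the pusher's foot on the hood deep in the mouth. I've now used all 10 pictures, so I'll check the rest numerically, starting with an unload in steps to find the contact-loss height.

```bash
python3 -m creep '[[[1,0,0,-0.002,0,0,0],[1,0,0,-0.002,0,0,0],[1,0,0,-0.002,0,0,0],[1,0,0,0,0,0,0]]]'|sed -n '2p;4p'
```

```text
ee_pos: [0.5643, -0.0188, 0.1667]
ft_force: [-3.7, 0.9, 13.4]
```

```bash
python3 -m creep '[[[1,0,0,-0.002,0,0,0],[1,0,0,-0.002,0,0,0],[1,0,0,0,0,0,0]]]'|sed -n '2p;4p'
```

```text
ee_pos: [0.5642, -0.0189, 0.1703]
ft_force: [-2.6, 1.6, 8.3]
```

```bash
python3 -m creep '[[[1,0,0,-0.002,0,0,0],[1,0,0,0,0,0,0]]]'|sed -n '2p;4p'
```

```text
ee_pos: [0.5642, -0.0189, 0.1721]
ft_force: [-1.5, 0.4, 4.0]
```

```bash
python3 -m creep '[[[1,0,0,-0.002,0,0,0],[1,0,0,0,0,0,0]]]'|sed -n '2p;4p'
```

```text
ee_pos: [0.5642, -0.0189, 0.174]
ft_force: [0.1, 0.8, 2.1]
```

```bash
python3 -m creep '[[[1,0,0,-0.002,0,0,0],[1,0,0,0,0,0,0]]]'|sed -n '2p;4p'
```

```text
ee_pos: [0.5642, -0.0189, 0.1761]
ft_force: [0.0, -0.0, -1.4]
```

```bash
python3 -m creep '[[[1,0,0,-0.01,0,0,0],[1,0,0,-0.02,0,0,0],[1,0,0,-0.02,0,0,0],[1,-0.01,0,-0.02,0,0,0],[1,-0.015,0,-0.02,0,0,0],[1,-0.015,0,-0.01,0,0,0],[1,-0.015,0,0,0,0,0],[1,-0.015,0,0,0,0,0],[1,0,0,0,0,0,0],[1,0,0,0,0,0,0],[1,0,0,0,0,0,0]]]' | sed -n 2p
cat >> h.py <<'E'
def look():
    o=get_obs(); c=read_camera("wrist"); o2=get_obs(); o["ee_pos"]=(o["ee_pos"]+o2["ee_pos"])/2
    for n,r,z,s,w in(("rim",.05,.144,1,.004),("flange",.0315,.131,-1,.003),("hood in",.019,.159,-1,.003),("hood in+",.019,.159,1,.003),("hood out",.023,.159,-1,.002)):
        p=np.array([.564,-.0187])
        for _ in range(2):
            x,k,e=ring(c,o,p,z,[r],[s],w=w); p=x[:2]
        print(n,(x*1000).round(2),k,round(e*1000,2))
    return o,c
E
python3 -c "
from h import *
o,c=look();print(proj(c,np.array([.564,-.0187,.144]),o))"
```

```text
ee_pos: [0.4977, -0.039, 0.2764]
rim [563.77 -17.91  50.12] 60 0.26
flange [564.33 -19.36  31.13] 72 0.34
hood in [565.56 -19.37  17.47] 72 0.58
hood in+ [564.65 -18.73  19.1 ] 72 0.11
hood out [563.2  -17.71  24.56] 53 0.13
[255.8078499  108.99242925]
```

The flange fits the seated height, is concentric and level, and stays down. I'll return the pusher to its old spot.

```bash
python3 -m creep '[[[1,0.002,-0.01,0,0,0,0],[1,0.0025,-0.02,0,0,0,0],[1,0.0025,-0.02,0,0,0,0],[1,0.0025,-0.02,0,0,0,0],[1,0.0025,-0.02,0,0,0,0],[1,0.0025,-0.02,0,0,0,0],[1,0.0025,-0.02,0,0,0,0],[1,0.0025,-0.02,0,0,0,0],[1,0.0025,-0.02,0,0,0,0],[1,0.0025,-0.02,0.01,0,0,0],[1,0.0025,-0.02,0.01,0,0,0],[1,0.0025,-0.02,0.02,0,0,0],[1,0.0025,-0.02,0.02,0,0,0],[1,0.0025,-0.02,0.02,0,0,0],[1,0.0025,-0.02,0.02,0,0,0],[1,0.0025,-0.015,0.02,0,0,0],[1,0.001,-0.0105,0.02,0,0,0],[1,0,0,0.02,0,0,0],[1,0,0,0,0,0,0],[1,0,0,0,0,0,0]]]'; python3 -c "
from h import *
o=get_obs();print(totool([.4458,.2749,.0175],o))"
```

```text
time_s: 24.45
ee_pos: [0.4445, 0.2751, 0.1154]
eef_rot: [0.0, 0.989, 0.146, -0.001]
ft_force: [0.3, 0.3, -0.7]
grip_width: 0.0255
finger_force: 30.0
[0.00138802 0.000576   0.0979179 ]
```

```bash
python3 -m creep '[[[1,0.0014,0.0006,0.01,0,0,0],[1,0,0,0.02,0,0,0],[1,0,0,0.02,0,0,0],[1,0,0,0.02,0,0,0],[1,0,0,0.015,0,0,0],[1,0,0,0.006,0,0,0],[1,0,0,0.003,0,0,0],[1,0,0,0,0,0,0],[1,0,0,0,0,0,0]]]'
```

```text
time_s: 25.2
ee_pos: [0.4473, 0.2748, 0.0228]
eef_rot: [-0.0, 0.989, 0.145, 0.001]
ft_force: [-0.4, -1.4, -0.2]
grip_width: 0.0255
finger_force: 30.0
```

```bash
python3 -m creep '[[[1,0,0,0.001,0,0,0],[1,0,0,0.001,0,0,0],[1,0,0,0,0,0,0]]]'
```

```text
time_s: 25.45
ee_pos: [0.4469, 0.2747, 0.0203]
eef_rot: [-0.0, 0.989, 0.145, 0.0]
ft_force: [-0.6, 0.8, -1.3]
grip_width: 0.0254
finger_force: 30.0
```

```bash
python3 -m creep '[[[1,0,0,0.001,0,0,0],[1,0,0,0.001,0,0,0],[1,0,0,0,0,0,0]]]'
```

```text
time_s: 25.7
ee_pos: [0.4466, 0.2746, 0.0178]
eef_rot: [0.0, 0.989, 0.145, -0.0]
ft_force: [0.3, -0.3, -1.3]
grip_width: 0.0257
finger_force: 30.0
```

```bash
python3 -m creep '[[[1,0,0,0.0007,0,0,0],[1,0,0,0.0,0,0,0]]]'
```

```text
time_s: 25.87
ee_pos: [0.4466, 0.2746, 0.0171]
eef_rot: [0.0, 0.989, 0.145, -0.0]
ft_force: [0.6, -0.3, -1.3]
grip_width: 0.0256
finger_force: 30.0
```

```bash
python3 -m creep '[[[1,0,0,0.0006,0,0,0],[1,0,0,0.0,0,0,0]]]'|sed -n '2p;4p'
```

```text
ee_pos: [0.4467, 0.2746, 0.017]
ft_force: [-1.9, -0.6, 7.9]
```

```bash
python3 -m creep '[[[1,0,0,0.0006,0,0,0],[1,0,0,0.0,0,0,0]]]'|sed -n '2p;4p'
```

```text
ee_pos: [0.4467, 0.2746, 0.0169]
ft_force: [-4.6, -2.4, 20.2]
```

Down. No slip happened: it touched at the same 0.017. I'll ease off, release and rise.

```bash
python3 -m creep '[[[1,0,0,-0.001,0,0,0],[1,0,0,0,0,0,0],[0.35,0,0,0,0,0,0],[0.35,0,0,0,0,0,0],[0.35,0,0,0,0,0,0],[0.35,0,0,0,0,0,0],[0.35,0,0,0,0,0,0],[0.35,0,0,-0.01,0,0,0],[0.35,0,0,-0.02,0,0,0],[0.35,0,0,-0.025,0,0,0],[0.35,0,0,-0.025,0,0,0],[0.35,0,0,-0.025,0,0,0],[0.35,0,0,-0.025,0,0,0],[0,0,0,-0.025,0,0,0],[0,0,0,-0.025,0,0,0],[0,0,0,-0.025,0,0,0],[0,0,0,-0.025,0,0,0],[0,0,0,-0.022,0,0,0],[0,0,0,0,0,0,0],[0,0,0,0,0,0,0]]]'; python3 - <<'E'
from h import *
o=get_obs(); c=read_camera("wrist"); print(o["ee_pos"])
for n,r,z,s,w in (("foot",.027,.014,-1,.004),("top",.013,.072,-1,.004)): print(n,ring(c,o,np.array([.4465,.2747]),z,[r],[s],w=w))
d=totool([.5455,-.0249,.269],o); print(d)
E
```

```text
time_s: 27.87
ee_pos: [0.4469, 0.2748, 0.2706]
eef_rot: [-0.0, 0.989, 0.145, 0.001]
ft_force: [-0.6, 0.1, -0.9]
grip_width: 0.0909
finger_force: 0.0
[0.44694186 0.27475408 0.27056988]
foot (array([0.4458459 , 0.27528863, 0.02739798]), 72, np.float64(0.00030899994897414657))
top (array([0.44558935, 0.27511067, 0.01366028]), 62, np.float64(0.0005318497227794995))
[0.00819256 0.31534027 0.0014605 ]
```

The pusher stands upright with its foot and top coaxial. I'll recheck the bezel from the same viewpoint as before.

```bash
python3 -m creep '[[[0,0.0005,0.015,0,0,0,0],[0,0.0005,0.02,0,0,0,0],[0,0.0005,0.02,0,0,0,0],[0,0.0005,0.02,0,0,0,0],[0,0.0005,0.02,0,0,0,0],[0,0.0005,0.02,0,0,0,0],[0,0.0005,0.02,0,0,0,0],[0,0.0005,0.02,0,0,0,0],[0,0.0005,0.02,0,0,0,0],[0,0.0005,0.02,0,0,0,0],[0,0.0005,0.02,0,0,0,0],[0,0.0005,0.02,0,0,0,0],[0,0.0005,0.02,0,0,0,0],[0,0.0005,0.02,0,0,0,0],[0,0.0005,0.02,0,0,0,0],[0,0.0005,0.02,0,0,0,0],[0,0,0,0.0015,0,0,0],[0,0,0,0,0,0,0],[0,0,0,0,0,0,0]]]' | sed -n 2,3p; python3 - <<'E'
from h import *
o,c=look()
g0=cv2.imread("pics/w5.png",0)  # before, 2.2x crop
b=cv2.resize(g0,(270,250),interpolation=cv2.INTER_AREA); c0=dict(c); im=np.zeros((384,512,3),np.uint8); im[40:290,120:390]=b[:,:,None]; c0["color"]=im
o0=dict(o); o0["ee_pos"]=np.array([.54545,-.0249,.26905]); o0["eef_rot"]=np.array([3.05e-4,.98938757,.14529669,1.0032e-3])
for nm,cc,oo in(("before",c0,o0),("after",c,o)):
    for n,r,z,s,w in(("rim",.05,.144,1,.004),("flange",.0315,.135,-1,.003),("hood in+",.019,.163,1,.003)):
        p=np.array([.564,-.0187])
        for _ in range(3): x,k,e=ring(cc,oo,p,z,[r],[s],w=w); p=x[:2]
        print(nm,n,(x*1000).round(2),k,round(e*1000,2))
E
```

```text
ee_pos: [0.5442, -0.0243, 0.2667]
eef_rot: [-0.0, 0.989, 0.145, -0.001]
rim [564.34 -17.43  50.03] 66 0.21
flange [564.34 -19.34  31.15] 72 0.3
hood in [562.5  -17.69  20.76] 56 0.9
hood in+ [565.07 -18.94  19.34] 40 0.29
hood out [563.6  -17.65  23.37] 65 0.9
before rim [564.37 -17.58  49.97] 67 0.36
before flange [563.12 -18.6   31.86] 72 0.08
before hood in+ [563.6  -18.61  19.4 ] 42 0.19
after rim [564.31 -17.49  50.  ] 66 0.36
after flange [565.1  -19.13  30.73] 72 0.18
after hood in+ [565.9  -18.68  19.08] 40 0.14
```

```bash
python3 -c "
from plant import *
print(hand_in())"
```

```text
the job is handed in; nothing more can be done
None
```

The job is handed in: I pressed the bezel in with the pusher (peak about 22 N), camera fits and force readings show it home and level on its seat, and the pusher stands upright back on its spot; no verdict was returned.

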